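Lid a tub from the spring dispenser and screw the hold-down bar over it

ROBOT

A 6-joint arm with a two-finger parallel gripper is mounted at the origin on the work surface. World frame = base frame: x ahead of the robot, y to its left, z up, the work surface at z = 0. Lengths are in m, angles in rad, forces in N, time in s.
With the tool pointing down it reaches from about 0.375 to 0.925 m from the base axis. Payload 5.7 kg.
Tool frame: the origin (TCP) lies between the finger pads; the fingertips stand 14 mm ahead of it and the grasp point (between the pads) lies 5 mm behind it; z points along the fingers, y is the line along which they close (so a half turn about z gives the same grasp; the last joint's range is limited). The gripper opens to 85 mm and grips with 20 to 120 N. Pads are 22 mm wide; open, the fingers measure 114 mm over their backs; the gripper's body (76 mm by 85 mm) begins 54 mm behind the grasp point. The pads swing forward as they close: fully open they stand 13 mm farther back than shut.
Start: joints at [-1.387, 0.359, 1.51, -0, 1.272, -0.115], TCP at [0.177, -0.573, 0.245] pointing down, gripper open.
Joint ranges: [-2.97, 2.97], [-1.01, 2.36], [0.21, 2.38], [-0.96, 4.11], [0.2, 2.71], [-2.98, 2.98]. Speed limits (rad/s): [2.39, 2.39, 3.14, 3.14, 3.14, 3.14].

INTERFACE

Orientations are given as a rotation vector (axis times angle).
In Python, from cell import sensors, vision, arm gives the robot as it stands. The module is installed in compiled form; this text tells all that it offers.
- The arm moves only by the shell command python3 -m handwheel 'ROWS'. ROWS is JSON, a list that holds one entry, the list of rows, each a list of 7 numbers: the opening in per cent of the stroke, from 0 (shut) to 100 (fully open), then the shift along the tool's x, y, z in cm, then the turn, a rotation vector about the tool's x, y, z in degrees. In form: [[[grip, tx, ty, tz, rx, ry, rz], ...]]. A call has 1 to 12 rows; each row is the pose to reach, as a shift and turn from the pose commanded when the call began, along the tool's axes at that moment; what a row does not reach only later rows make up. A row lasts 1/12 s, in which the tool goes at most 41.7 mm and 7.16 degrees, less where a joint would pass 70% of its speed; a pose out of reach is approached as far as the arm can. A call with a gripper value outside its range is refused whole. The fingers move at their own pace and stop on an object; the grip force is fixed at half the most. Time passes only in rows, so rows that repeat a pose let the fingers close. It gives the time, the measured TCP pose, the force, the opening and the grip force at its end, in the units of the state.
- sensors.get_obs(): the state, without advancing time (a new reading comes with each control period).
- vision.grab_frame(name): name is "scene" or "top" or "wrist"; returns a dict with "img" (480x640x3 uint8, red, green, blue), "range_z" (480x640 float32, m along the optical axis (not along the pixel's ray), 0 where there is no reading), "K" (3x3 intrinsics, pixels), "k1" (the pictures are not rectified: a ray, as slopes to the right and down, at radius r is drawn at 1 + k1 r^2 times it, then the intrinsics apply), "R" (3x3) and "t" (3): a world point X has camera coordinates R X + t. Camera axes: x right, y down, z forward; pixel columns grow to the right and rows downward; lengths in m; the calibration is good to about 2 mm. A picture is of the moment at which its call begins.
- arm.sign_off(): hands the job in; it is judged then, once.
The state is a dict: "time_s": time; "joint_positions": joint angles; "joint_vel": joint speeds; "tau": joint torques, N m; "position": TCP position; "ee_rot": TCP orientation; "wrist_force": force on the tool from outside, world axes, zero at the start; "ft_torque": the same for the moment, N m; "gripper_width": finger opening in m; "finger_force": force on a finger pad.
Only numpy, scipy, OpenCV 4.12 (cv2) and the standard library are available. Lean on these libraries where they do the work, as an engineer would, in place of code of your own. Each camera call takes 0.05 s, during which the arm holds its last target. There are 200 camera calls.

TASK

Close the open food tub for transport: take the top lid out of the spring-loaded lid dispenser (the next lid rises into its place; leave that one there), press it fully home on the tub and let go, and then swing the carrier's hold-down bar fully over it. Then fasten the bar by pushing its black screw knob down until it engages and, keeping it down, turning it clockwise (seen from above) as far as it goes, so that it stays down when released. Leave the other goods on the table standing where they are.

Things in the scene. Friction and masses are not known exactly. Their poses are not given: they have to be found in the camera images.
- lid_top_grip (a point): Centre of the grip ridge on the top lid of the dispenser (loose, 60 g, white plastic). The lid is a rectangular cap 94 mm (its x) by 74 mm (its y), 22 mm high with 3 mm walls and top, hollow below, and the ridge on top of it is 50 mm long (x), 12 mm wide (y), 17 mm high; this point is half-way up the ridge, 8.5 mm above the lid's flat top and 30.5 mm above the lower edge of its skirt. z up. Either way round fits. It lifts straight out upward.
- lid_next_grip (a point): The same point on the second lid, identical; its ridge is hidden in the hollow of the lid above. Lids stack at 22 mm pitch. Must stay in the dispenser.
- pick (a point): Fixed point of the dispenser at the centre of the top lid's ridge when the stack is at rest; x and y as the lid's. The dispenser is a base 130 by 110 mm with four corner guides 88 mm high, 2 mm clear of the lids; the top lid stands 10 mm above the guides and its ridge is clear above that. This point is 106.5 mm above the table. The dispenser is fixed and may stand left or right.
- lid_lift (a joint): Height of the dispenser's sprung platform (m): about 0 with all three lids, rises 0.022 for each lid taken; a soft spring (27 N/m), yields downward to -0.016.
- seat (a point): Fixed point of the carrier: where the centre of the lid's grip ridge is when the lid is fully home on the tub, 93.5 mm above the table; x along the tub's long side (and along the closed hold-down bar, pointing to its pivot), y across. The open white tub is 84 mm (x) by 64 mm (y), its rim 82 mm above the table, 11.5 mm below this point; the lid's skirt goes down 19 mm outside the rim with 2 mm clearance each side.
- bar_pivot (a point): On the vertical pivot axis of the hold-down bar, at mid-height of the bar (114 mm above the table), 80 mm from the seat along the carrier's x. Frame as the carrier's: x points from the tub to the pivot.
- hold_bar (a joint): Angle of the bar (rad): 0 = fully home over the tub (end stop), grows as it swings open, clockwise seen from above, up to 2.0; starts 1.35 to 1.8. Stiff (0.15 N m friction), stays where it is left. When home the bar runs from the pivot along the carrier's -x over the lid's ridge (4 mm gap) and the knob stands over a slotted block 82 mm from the seat.
- bar_mid (a point): Point on the bar 85 mm from its pivot, at mid-height: here the steel bar is 20 mm wide and 14 mm thick (107 to 121 mm above the table); its own x points along the bar to the pivot. Nothing is within 40 mm of it on the bar's top; the lid's flat top is 22 mm below the bar's underside. The bar can be straddled from above by the fingers, or pushed sideways.
- knob_grip (a point): Centre of the knob's wing grip, on the knob's axis, 160 mm from the bar's pivot at the bar's free end. The wing is 46 mm long (x), 12 mm wide (y), 26 mm high (this point is half-way up, 155 mm above the table when up), on a round skirt 34 mm across and 8 mm high just below. At turn 0 the wing lies along the bar.
- knob_push (a joint): How far the knob is pushed down (m): 0 up, 0.011 lowest stop. A spring pushes it up (3 N at the top, 10 N at the bottom). It goes down fully only when the bar is home over the slotted block. Released untightened it springs up again; tightened it stays at about 0.008.
- knob_turn (a joint): Turn of the knob (rad), clockwise seen from above: 0 to 1.45 (stop). Blocked at about 0.1 until pushed down about 0.007; then its thread runs under a ramp that draws it down to 0.008 in the first rad, and it holds itself (0.04 N m friction).
- fish_tin: Bystander: flat fish tin, 84 mm across, 38 mm high. Origin at the centre of its underside. Leave alone.
- tape_roll: Bystander: cardboard-coloured roll of tape lying flat, 100 mm across, 48 mm high. Origin at the centre of its underside. Leave alone.
- soup_can: Bystander: food can, 66 mm across, 100 mm high. Origin at the centre of its underside. Leave alone.
- bean_can: Bystander: food can, 74 mm across, 110 mm high. Origin at the centre of its underside. Leave alone.
- jar: Bystander: jar with a screw cap, 72 mm across, 120 mm high. Origin at the centre of its underside. Leave alone.
- milk_carton: Bystander: standing carton, 70 by 150 mm, 200 mm high. Origin at the centre of its underside. Leave alone.
- tomato_can: Bystander: food can, 74 mm across, 110 mm high. Origin at the centre of its underside. Leave alone.
- lid_top: The top lid itself; origin at the centre of its open underside, 30.5 mm below its grip centre.
Things that resemble listed ones, but are neither listed nor needed, are in the scene too. Leave any purple look-alike of the lid_top alone.

How it is judged:
By the outcome, as a careful person would: the job done as asked, in the order asked, and still so for the second after the job is handed in, with the robot touching nothing.
It also fails if it takes over 72 s, if anything falls off the work surface, if the arm or the gripper's body presses on something with over 40 N, if the wrist force passes 120 N, or if a joint passes its speed limit or range.

## Working session

There is one attempt and no reset: what is moved stays moved. The work goes in short steps, Python scripts to look and compute and a shell command to move; the robot and the scene stay as the last step left them, time stands still between calls to the robot, and variables do not carry over. Pictures are saved under pics/ and viewed, at most 10 in all, crops included, and the job is handed in when it is done.

```bash
mkdir -p pics; cat > h.py <<'E'
import numpy as np, cv2
from scipy.spatial.transform import Rotation as Ro
from cell import sensors, vision, arm
def ray(f,u,v):
    K=f["K"];x=np.array([(u-K[0,2])/K[0,0],(v-K[1,2])/K[1,1]]);y=x.copy()
    for _ in range(20): y=x/(1+f["k1"]*(y@y))
    return np.array([y[0],y[1],1.])
def pt(f,u,v,d): return f["R"].T@(ray(f,u,v)*d-f["t"])
def onz(f,u,v,z):
    c=-f["R"].T@f["t"]; d=f["R"].T@ray(f,u,v); return c+d*(z-c[2])/d[2]
def cloud(f):
    K=f["K"];v,u=np.mgrid[:480,:640]
    x=np.stack([(u-K[0,2])/K[0,0],(v-K[1,2])/K[1,1]],-1);y=x
    for _ in range(15): y=x/(1+f["k1"]*(y**2).sum(-1,keepdims=True))
    p=np.concatenate([y,np.ones((480,640,1))],-1)*f["range_z"][...,None]
    return (p-f["t"])@f["R"]
def save(f,n): cv2.imwrite("pics/"+n,cv2.cvtColor(f["img"],cv2.COLOR_RGB2BGR))
E
python3 - <<'E'
from h import *
for n in("scene","top"):
    f=vision.grab_frame(n); save(f,n+"0.png"); np.savez(n+"0.npz",**f); print(n,-f["R"].T@f["t"],f["K"][0,0],f["k1"])
o=sensors.get_obs();print(o)
E
```

```text
scene [ 1.24311857 -0.68239419  0.72157894] 507.2512793312627 0.04955504875589674
top [ 0.27582113 -0.0129367   1.55875655] 601.4391780208153 0.016285610428079914
{'time_s': 0.1, 'joint_positions': array([-1.38707463e+00,  3.59429304e-01,  1.51137656e+00,  1.99432705e-05,
        1.27251721e+00, -1.15080843e-01]), 'joint_vel': array([ 6.22634573e-05, -1.96121458e-03, -1.47315782e-03,  3.39609379e-04,
        1.19298510e-03,  1.26143992e-04]), 'tau': array([ 3.63914514e-04, -5.28651023e+01, -2.79351836e+01, -8.00985458e-05,
        5.09602251e-03,  1.27582553e-05]), 'position': array([ 0.17652109, -0.57279309,  0.2445199 ]), 'ee_rot': array([-3.10488707e+00, -4.67347176e-01,  6.33168489e-05]), 'wrist_force': array([ 0.21063499, -0.44247012,  0.17354853]), 'ft_torque': array([-0.02077926,  0.00297851,  0.00975895]), 'finger_force': 0.0, 'gripper_width': 0.08526678499189311}
```

View pics/scene0.png

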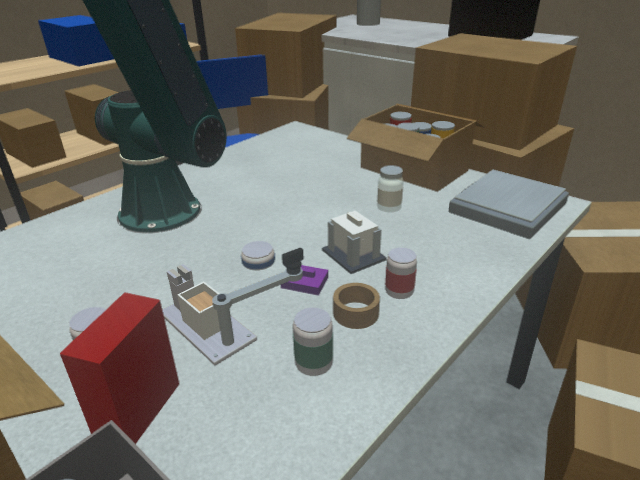

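View pics/top0.png

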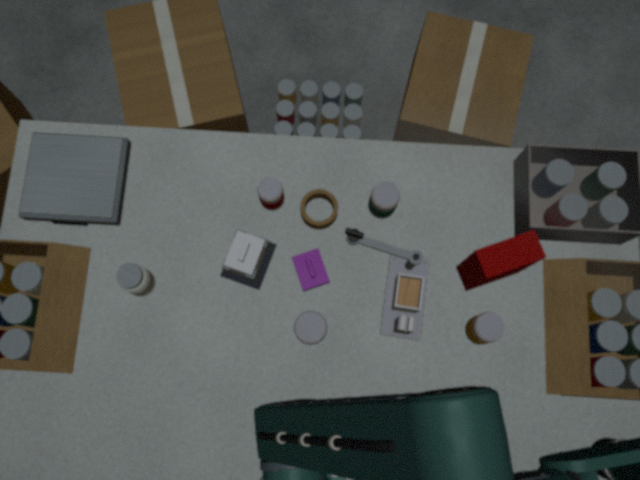

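The pictures show these positions:
- **Dispenser:** white lid with ridge at top (247,252) and scene (354,225).
- **Carrier:** tub at top (408,292), pivot (414,258), knob (354,234), slotted block (405,323).
- **Decoy:** the purple lid at top (310,269).

Next I'll measure them.

```bash
python3 - <<'E'
from h import *
T=dict(np.load("top0.npz"));S=dict(np.load("scene0.npz"))
P=cloud(T);Q=cloud(S)
def show(nm,c,m):
    p=c[m]; 
    if len(p)<5: print(nm,len(p));return
    r=cv2.minAreaRect((p[:,:2]*1000).astype(np.float32)); print(nm,len(p),p.mean(0).round(4),"rect",np.round(r[0],1),np.round(r[1],1),round(r[2],1),"z",np.percentile(p[:,2],[5,50,95]).round(4))
for nm,c in(("top",P),("scene",Q)):
    x,y,z=c[...,0],c[...,1],c[...,2]
    d0=onz(T,247,252,.1);near=lambda q,r:np.hypot(x-q[0],y-q[1])<r
    print(nm)
    show("table",c,near(d0,.3)&(abs(z)<.012))
    show("lidtop",c,near(d0,.075)&(z>.09)&(z<.104)); show("ridge",c,near(d0,.06)&(z>.109)&(z<.125))
    show("disp base",c,near(d0,.1)&(z>.02)&(z<.125))
    pv=onz(T,414,258,.12);k=onz(T,354,234,.16);tb=onz(T,408,292,.08);bl=onz(T,405,323,.08)
    print(pv,k,tb,bl)
    show("bar",c,near((pv+k)/2,.05)&(z>.11)&(z<.13)); show("knob",c,near(k,.05)&(z>.145))
    show("pivot",c,near(pv,.02)&(z>.11)); show("rim",c,near(tb,.06)&(z>.07)&(z<.09)); show("block",c,near(bl,.03)&(z>.06))
    for n2,u in dict(fish=(310,327),tape=(319,208),red=(270,190),green=(384,195),carton=(500,260),r=(487,327),jar=(133,278)).items():
        show(n2,c,near(onz(T,*u,.1),.06)&(z>.02))
E
```

```text
top
table 33917 [ 5.745e-01  1.828e-01 -3.000e-04] rect [588.2 170.2] [599.  594.9] 13.8 z [-0.0062 -0.0004  0.0059]
lidtop 1025 [0.5882 0.1785 0.0971] rect [588.1 178.7] [ 84.4 104.5] 73.2 z [0.0917 0.0973 0.102 ]
ridge 97 [0.5889 0.1787 0.1147] rect [589.  178.3] [12.8 49.9] 73.3 z [0.1099 0.1151 0.12  ]
disp base 1536 [0.5834 0.1757 0.0902] rect [588.4 179.6] [ 88.1 108.9] 73.6 z [0.0424 0.0964 0.1118]
[ 0.59355062 -0.2392506   0.12      ] [ 0.63486712 -0.08794094  0.16      ] [ 0.515251   -0.23273142  0.08      ] [ 0.43807629 -0.22735413  0.08      ]
bar 350 [ 0.6177 -0.1648  0.1205] rect [ 619.1 -165. ] [99.3 22.8] 74.9 z [0.1145 0.1205 0.1259]
knob 135 [ 0.6375 -0.0879  0.1633] rect [638.  -87.9] [29.2 42.6] 9.1 z [0.1467 0.1654 0.1719]
pivot 173 [ 0.596  -0.2396  0.122 ] rect [ 596.7 -240.9] [36.1 31.4] 48.8 z [0.115  0.1219 0.1287]
rim 263 [ 0.5171 -0.2362  0.0803] rect [ 517.8 -235. ] [64.6 88.5] 84.7 z [0.0718 0.0809 0.0866]
block 301 [ 0.4334 -0.2256  0.0963] rect [ 435.1 -227.3] [41.3 36. ] 84.5 z [0.0699 0.1017 0.1091]
fish 866 [0.4186 0.0045 0.0359] rect [418.3   5.1] [
[... 1629 characters left out ...]
 83.9 z [0.0652 0.0915 0.1053]
fish 613 [ 0.4284 -0.0006  0.0337] rect [422.9   4.3] [81.  80.5] 0.9 z [0.0223 0.0362 0.0391]
tape 845 [0.7224 0.0013 0.0387] rect [729.1   2. ] [ 85.5 101. ] 18.4 z [0.0225 0.0414 0.0486]
red 1220 [0.7704 0.1165 0.071 ] rect [762.2 128.7] [64.5 65.4] 68.5 z [0.0257 0.0758 0.1005]
green 2228 [ 0.7729 -0.1777  0.0808] rect [ 761.6 -165.2] [73.7 74.3] 5.3 z [0.028  0.0891 0.1108]
carton 6276 [ 0.6269 -0.4492  0.1452] rect [ 606.6 -454.4] [ 73.3 119.6] 23.1 z [0.0363 0.1646 0.2007]
r 596 [ 0.4363 -0.433   0.1075] rect [ 433.  -429.4] [47. 71.] 23.6 z [0.0968 0.1088 0.1111]
jar 926 [0.5241 0.4356 0.0774] rect [515.3 449.7] [72.2 69. ] 87.2 z [0.0261 0.0799 0.1193]
```

```bash
cat >> h.py <<'E'
def go(x,y,z,yaw):
    "shift (cm) and turn (deg) in tool axes from the present pose to a tool-down pose with tool-x yaw in deg"
    o=sensors.get_obs();R=Ro.from_rotvec(o["ee_rot"])
    D=Ro.from_euler("z",yaw,degrees=True)*Ro.from_euler("x",180,degrees=True)
    t=R.inv().apply(np.array([x,y,z])-o["position"])*100;r=np.degrees((R.inv()*D).as_rotvec())
    x_=R.apply([1,0,0]);print("rows:",t.round(2),r.round(1),"| at",o["position"].round(4),"yaw",round(float(np.degrees(np.arctan2(x_[1],x_[0]))),2),"F",o["wrist_force"].round(1),"w",round(o["gripper_width"],4),"j",np.degrees(o["joint_positions"]).round(0),"t",round(o["time_s"],1))
E
python3 -c "
from h import *
go(.589,.1795,.26,163.3)"
```

```text
rows: [ 61.57 -59.76  -1.43] [-0.000e+00 -1.000e-01 -1.462e+02] | at [ 0.1765 -0.5728  0.2445] yaw 17.12 F [ 0.2 -0.4  0.2] w 0.0853 j [-79.  21.  87.   0.  73.  -7.] t 0.1
```

```bash
R='[100,61.6,-59.8,-1.5,0,0,-146]'; true; python3 -m handwheel '[[[100,61.6,-59.8,-1.5,0,0,-146],[100,61.6,-59.8,-1.5,0,0,-146],[100,61.6,-59.8,-1.5,0,0,-146],[100,61.6,-59.8,-1.5,0,0,-146],[100,61.6,-59.8,-1.5,0,0,-146],[100,61.6,-59.8,-1.5,0,0,-146],[100,61.6,-59.8,-1.5,0,0,-146],[100,61.6,-59.8,-1.5,0,0,-146],[100,61.6,-59.8,-1.5,0,0,-146],[100,61.6,-59.8,-1.5,0,0,-146],[100,61.6,-59.8,-1.5,0,0,-146],[100,61.6,-59.8,-1.5,0,0,-146]]]'; python3 -c "
from h import *
go(.589,.1795,.26,163.3)"
```

```text
time_s: 1.1
position: [0.4172, -0.133, 0.254]
ee_rot: [-1.947, -2.465, -0.0]
wrist_force: [0.2, 0.0, 0.1]
gripper_width: 0.0854
finger_force: 0.0
rows: [26.41 23.96 -0.6 ] [ -0.   -0.  -59.9] | at [ 0.4172 -0.133   0.254 ] yaw 103.41 F [0.2 0.  0.1] w 0.0854 j [-27.   6. 105.   0.  69. -40.] t 1.1
```

```bash
python3 -m handwheel '[[[100,26.4,24,-0.6,0,0,-60],[100,26.4,24,-0.6,0,0,-60],[100,26.4,24,-0.6,0,0,-60],[100,26.4,24,-0.6,0,0,-60],[100,26.4,24,-0.6,0,0,-60],[100,26.4,24,-0.6,0,0,-60],[100,26.4,24,-0.6,0,0,-60],[100,26.4,24,-0.6,0,0,-60],[100,26.4,24,-0.6,0,0,-60],[100,26.4,24,-0.6,0,0,-60],[100,26.4,24,-0.6,0,0,-60],[100,26.4,24,-0.6,0,0,-60]]]'; python3 - <<'E'
from h import *
f=vision.grab_frame("wrist");save(f,"w1.png");np.savez("w1.npz",**f);print(-f["R"].T@f["t"])
go(.589,.1795,.26,163.3)
c=cloud(f);x,y,z=c[...,0],c[...,1],c[...,2]
for n,a,b in(("ridge",.108,.125),("top",.09,.103)):
    p=c[(z>a)&(z<b)&(np.hypot(x-.589,y-.18)<.07)];r=cv2.minAreaRect((p[:,:2]*1000).astype(np.float32));print(n,len(p),r,np.percentile(p[:,2],[5,50,95]))
E
```

```text
time_s: 2.1
position: [0.5901, 0.1758, 0.2594]
ee_rot: [-0.463, -3.105, 0.002]
wrist_force: [-0.1, 0.2, 0.0]
gripper_width: 0.0854
finger_force: 0.0
[0.52446049 0.19531057 0.38843732]
rows: [ 0.22  0.36 -0.04] [-0.1 -0.1 -0.3] | at [0.5901 0.1754 0.2596] yaw 162.99 F [ 0.2 -0.5  0.1] w 0.0852 j [ 10.  21.  83.  -0.  75. -63.] t 2.1
ridge 821 ((586.9296264648438, 181.50784301757812), (11.063678741455078, 49.27191162109375), 72.98400115966797) [0.11384033 0.11523017 0.11646422]
top 8113 ((585.8417358398438, 179.57179260253906), (83.24525451660156, 99.8543472290039), 70.13269805908203) [0.09722086 0.09839977 0.09954848]
```

View pics/w1.png

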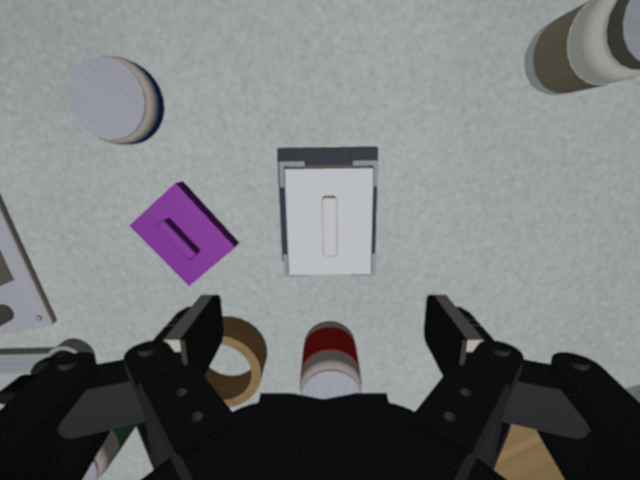

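The wrist view shows the lid ridge at (330,226), standing clear, with its top at z≈0.115. I'll go down to grasp it.

```bash
python3 -c "
from h import *
go(.5873,.1813,.1155,163)"
```

```text
rows: [ 0.42  0.5  14.41] [-0.1 -0.1 -0. ] | at [0.5901 0.1754 0.2596] yaw 162.99 F [ 0.2 -0.5  0.1] w 0.0852 j [ 10.  21.  83.  -0.  75. -63.] t 2.1
```

```bash
python3 -m handwheel '[[[50,0.4,0.5,4,0,0,0],[50,0.4,0.5,8,0,0,0],[50,0.4,0.5,10,0,0,0],[50,0.4,0.5,10,0,0,0],[50,0.4,0.5,10,0,0,0],[50,0.4,0.5,10,0,0,0]]]';  python3 -c "
from h import *
go(.5873,.1813,.1155,163)"
```

```text
time_s: 2.65
position: [0.5897, 0.1817, 0.1618]
ee_rot: [0.464, 3.105, 0.001]
wrist_force: [1.4, -0.0, 0.9]
gripper_width: 0.043
finger_force: 0.0
rows: [ 0.23 -0.11  4.63] [ 0.1  0.1 -0. ] | at [0.5897 0.1817 0.1618] yaw 162.99 F [ 1.4 -0.   0.9] w 0.043 j [ 11.  27.  90.   0.  64. -62.] t 2.6
```

```bash
python3 -m handwheel '[[[50,0.2,-0.1,2,0,0,0],[50,0.2,-0.1,3.4,0,0,0],[50,0.2,-0.1,4.2,0,0,0],[50,0.2,-0.1,4.2,0,0,0],[50,0.2,-0.1,4.2,0,0,0]]]';  python3 -c "
from h import *
go(.5873,.1813,.1155,163)"
```

```text
time_s: 3.07
position: [0.5873, 0.182, 0.1193]
ee_rot: [0.463, 3.106, 0.001]
wrist_force: [0.4, -0.7, 1.1]
gripper_width: 0.0426
finger_force: 0.0
rows: [-0.02 -0.06  0.38] [0.  0.1 0. ] | at [0.5873 0.182  0.1193] yaw 163.05 F [ 0.4 -0.7  1.1] w 0.0426 j [ 11.  29.  92.   0.  59. -62.] t 3.1
```

Now I'll do the last 4 mm, close and lift a little.

```bash
python3 -m handwheel '[[[50,0,-0.05,0.4,0,0,0],[0,0,-0.05,0.4,0,0,0],[0,0,-0.05,0.4,0,0,0],[0,0,-0.05,0.4,0,0,0],[0,0,-0.05,0.4,0,0,0],[0,0,-0.05,0.4,0,0,0],[0,0,-0.05,0.4,0,0,0]]]';  python3 -c "
from h import *
go(.5873,.1813,.26,163)"; python3 -m handwheel '[[[0,0,0,-1,0,0,0],[0,0,0,-2,0,0,0],[0,0,0,-4,0,0,0],[0,0,0,-7,0,0,0],[0,0,0,-11,0,0,0],[0,0,0,-14.5,0,0,0],[0,0,0,-14.5,0,0,0],[0,0,0,-14.5,0,0,0],[0,0,0,-14.5,0,0,0]]]'; python3 - <<'E'
from h import *
go(.517,-.234,.26,175)
f=vision.grab_frame("wrist");save(f,"w2.png");np.savez("w2.npz",**f)
E
```

```text
time_s: 3.65
position: [0.5865, 0.1816, 0.1142]
ee_rot: [0.463, 3.107, 0.0]
wrist_force: [0.4, -0.4, 0.9]
gripper_width: 0.0104
finger_force: 61.4
rows: [ -0.09   0.   -14.58] [0.  0.  0.1] | at [0.5865 0.1816 0.1142] yaw 163.06 F [ 0.4 -0.4  0.9] w 0.0104 j [ 11.  30.  92.   0.  58. -62.] t 3.6
time_s: 4.4
position: [0.586, 0.1815, 0.2596]
ee_rot: [0.463, 3.107, 0.0]
wrist_force: [-0.0, -0.2, -0.9]
gripper_width: 0.0106
finger_force: 61.4
rows: [ -5.5  -41.75  -0.05] [  0.    0.  -11.9] | at [0.586  0.1815 0.2596] yaw 163.06 F [-0.  -0.2 -0.9] w 0.0106 j [ 11.  21.  84.   0.  75. -62.] t 4.4
```

View pics/w2.png

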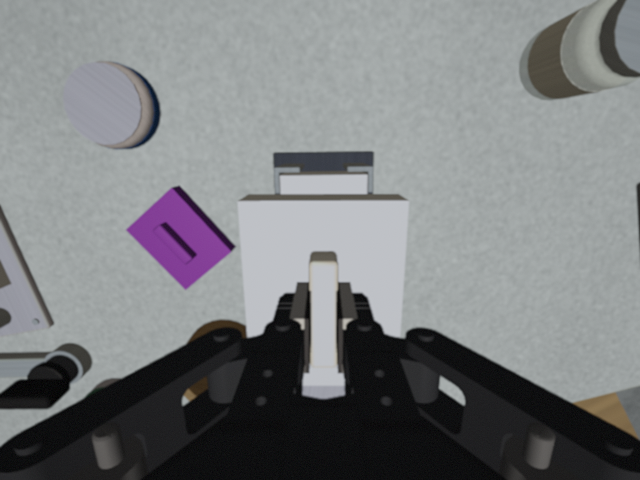

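The lid is in hand, with its far edge at row 200. The next lid stays in the dispenser at (325,183). I'll carry it to beside the tub so the wrist camera sees both.

```bash
python3 -c "
from h import *
go(.612,-.242,.26,175)"
```

```text
rows: [-14.88 -39.72  -0.15] [ -0.   -0.1 -11.9] | at [0.5854 0.1813 0.2585] yaw 163.06 F [ 0.2  0.3 -0.9] w 0.0103 j [ 11.  21.  84.   0.  75. -62.] t 4.5
```

```bash
python3 -m handwheel '[[[0,-1,-2,0,0,0,-1],[0,-2.5,-5.5,0,0,0,-3],[0,-14.9,-39.7,-0.2,0,0,-12],[0,-14.9,-39.7,-0.2,0,0,-12],[0,-14.9,-39.7,-0.2,0,0,-12],[0,-14.9,-39.7,-0.2,0,0,-12],[0,-14.9,-39.7,-0.2,0,0,-12],[0,-14.9,-39.7,-0.2,0,0,-12],[0,-14.9,-39.7,-0.2,0,0,-12],[0,-14.9,-39.7,-0.2,0,0,-12],[0,-14.9,-39.7,-0.2,0,0,-12],[0,-14.9,-39.7,-0.2,0,0,-12]]]'; python3 -m handwheel '[[[0,0,0,0,0,0,0],[0,0,0,0,0,0,0],[0,0,0,0,0,0,0],[0,0,0,0,0,0,0]]]';python3 - <<'E'
from h import *
go(.517,-.234,.26,175)
f=vision.grab_frame("wrist");save(f,"w3.png");np.savez("w3.npz",**f)
c=cloud(f);x,y,z=c[...,0],c[...,1],c[...,2]
for n,a,b in(("lid",.236,.25),("rim",.078,.086),("block",.09,.12)):
    m=(z>a)&(z<b)&(np.hypot(x-.517,y+.235)<.15);p=c[m];r=cv2.minAreaRect((p[:,:2]*1000).astype(np.float32));print(n,len(p),r,np.percentile(p[:,2],[5,50,95]),[cv2.boundingRect(m.astype(np.uint8))])
E
```

```text
time_s: 5.45
position: [0.6124, -0.2483, 0.2588]
ee_rot: [-0.143, -3.136, 0.004]
wrist_force: [0.6, -1.0, -0.4]
gripper_width: 0.0104
finger_force: 61.4
time_s: 5.78
position: [0.613, -0.2399, 0.2605]
ee_rot: [-0.132, -3.138, -0.002]
wrist_force: [-0.3, -0.2, -0.3]
gripper_width: 0.0102
finger_force: 61.4
rows: [ 9.61 -0.22  0.07] [ 0.1 -0.1  0.2] | at [ 0.613  -0.2399  0.2605] yaw 175.16 F [-0.3 -0.2 -0.3] w 0.0102 j [ -27.   25.   78.    0.   78. -113.] t 5.8
lid 17178 ((613.4136352539062, -240.33641052246094), (74.53691101074219, 94.6245346069336), 85.29132843017578) [0.24296309 0.24407893 0.24510021] [(238, 198, 172, 187)]
rim 2222 ((495.8117370605469, -231.14874267578125), (64.34370422363281, 125.94048309326172), 84.49873352050781) [0.0797362  0.08238834 0.08515653] [(284, 0, 77, 165)]
block 1201 ((544.823974609375, -211.94473266601562), (220.2823486328125, 96.48420715332031), 25.422874450683594) [0.09327675 0.1051193  0.11887379] [(296, 0, 169, 248)]
```

View pics/w3.png

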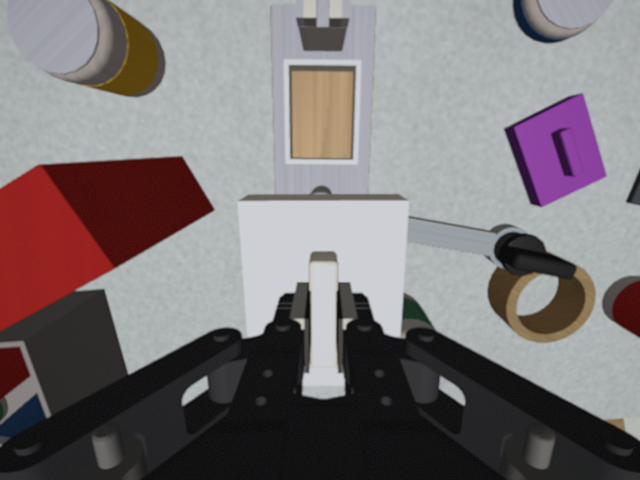

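The wrist view shows the lid centred in the hand (tool yaw matches), and the tub rim at (284–361, 60–165). I'll measure the rim alone.

```bash
python3 - <<'E'
from h import *
f=dict(np.load("w3.npz"));c=cloud(f);z=c[...,2];v,u=np.mgrid[:480,:640]
b=(v>52)&(v<172)&(u>275)&(u<370)
m=b&(z>.074)&(z<.09);p=c[m];r=cv2.minAreaRect((p[:,:2]*1000).astype(np.float32));print(len(p),r,np.median(p[:,2]))
g=cv2.cvtColor(f["img"],cv2.COLOR_RGB2HSV);w=(b&(g[...,1]<38)&(g[...,2]>195)).astype(np.uint8)
k,_=cv2.findContours(w,0,2);k=max(k,key=cv2.contourArea)[:,0]
q=np.array([onz(f,a,d,.082)[:2] for a,d in k]);r=cv2.minAreaRect((q*1000).astype(np.float32));print(len(k),r,cv2.boundingRect(k))
go(.517,-.234,.16,175)
E
```

```text
1963 ((516.7902221679688, -233.22103881835938), (64.3349609375, 83.85981750488281), 84.59282684326172) 0.08217534701579618
37 ((516.6710205078125, -233.38185119628906), (64.36958312988281, 84.22396850585938), 84.5382308959961) (284, 59, 78, 106)
rows: [ 9.62 -0.21 10.09] [ 0.  -0.   0.2] | at [ 0.6131 -0.24    0.2608] yaw 175.17 F [-0.7 -0.2 -0.3] w 0.0102 j [ -27.   25.   78.    0.   78. -113.] t 5.8
```

```bash
python3 -m handwheel '[[[0,3,0,0,0,0,0.7],[0,6,-0.1,0,0,0,0.7],[0,9,-0.3,0,0,0,0.7],[0,9.7,-0.3,2,0,0,0.7],[0,9.7,-0.3,5,0,0,0.7],[0,9.7,-0.3,8,0,0,0.7],[0,9.7,-0.3,11,0,0,0.7],[0,9.7,-0.3,12,0,0,0.7],[0,9.7,-0.3,12,0,0,0.7],[0,9.7,-0.3,12,0,0,0.7],[0,9.7,-0.3,12,0,0,0.7]]]'; python3 -c "
from h import *
go(.5163,-.2329,.1,174.5)"
```

```text
time_s: 6.75
position: [0.5177, -0.2367, 0.1428]
ee_rot: [0.153, 3.135, -0.002]
wrist_force: [1.0, -0.5, 0.1]
gripper_width: 0.0103
finger_force: 61.4
rows: [0.18 0.37 4.27] [-0.1  0.1 -0.1] | at [ 0.5177 -0.2367  0.1428] yaw 174.4 F [ 1.  -0.5  0.1] w 0.0103 j [ -32.   24.   97.    0.   58. -116.] t 6.8
```

```bash
python3 -m handwheel '[[[0,0,0,0,0,0,0],[0,0,0,0,0,0,0],[0,0,0,0,0,0,0],[0,0,0,0,0,0,0]]]'; python3 -c "
from h import *
go(.5163,-.2329,.1,174.5)"
```

```text
time_s: 7.08
position: [0.5167, -0.2366, 0.1418]
ee_rot: [0.155, 3.137, -0.001]
wrist_force: [-0.0, 0.2, -0.1]
gripper_width: 0.0103
finger_force: 61.4
rows: [0.08 0.36 4.18] [-0.   0.1 -0.1] | at [ 0.5167 -0.2366  0.1418] yaw 174.36 F [-0.   0.2 -0.1] w 0.0103 j [ -32.   24.   97.    0.   58. -116.] t 7.1
```

```bash
python3 -m handwheel '[[[0,0.05,0.36,0.5,0,0,-0.1],[0,0.05,0.36,1,0,0,-0.1],[0,0.05,0.36,1,0,0,-0.1],[0,0.05,0.36,1,0,0,-0.1]]]'; python3 -c "
from h import *
go(.5163,-.2329,.1,174.5)"
```

```text
time_s: 7.42
position: [0.5156, -0.2323, 0.1303]
ee_rot: [-0.152, -3.137, -0.001]
wrist_force: [-0.9, -0.2, -1.0]
gripper_width: 0.0104
finger_force: 61.4
rows: [-0.08 -0.05  3.03] [ 0.  -0.1 -0. ] | at [ 0.5156 -0.2323  0.1303] yaw 174.47 F [-0.9 -0.2 -1. ] w 0.0104 j [ -31.   25.   98.    0.   57. -116.] t 7.4
```

Skirt bottom is now at about 0.092. I'll correct the offset and lower over the rim slowly.

```bash
python3 -m handwheel '[[[0,-0.07,-0.05,0,0,0,0],[0,-0.07,-0.05,0.4,0,0,0],[0,-0.07,-0.05,0.8,0,0,0],[0,-0.07,-0.05,1.2,0,0,0],[0,-0.07,-0.05,1.2,0,0,0]]]'; python3 -c "
from h import *
go(.5163,-.2329,.1015,174.5)"
```

```text
time_s: 7.83
position: [0.5162, -0.2329, 0.118]
ee_rot: [-0.152, -3.136, -0.001]
wrist_force: [0.4, 0.6, -1.3]
gripper_width: 0.0103
finger_force: 61.4
rows: [-0.01  0.    1.65] [ 0.  -0.1 -0. ] | at [ 0.5162 -0.2329  0.118 ] yaw 174.46 F [ 0.4  0.6 -1.3] w 0.0103 j [ -31.   26.   98.    0.   56. -116.] t 7.8
```

```bash
python3 -m handwheel '[[[0,0,0,0.4,0,0,0],[0,0,0,0.8,0,0,0],[0,0,0,1.2,0,0,0],[0,0,0,1.6,0,0,0],[0,0,0,1.75,0,0,0],[0,0,0,1.75,0,0,0]]]'; python3 -c "
from h import *
go(.5163,-.2329,.1015,174.5)"
```

```text
time_s: 8.33
position: [0.5166, -0.2332, 0.1018]
ee_rot: [-0.152, -3.138, -0.0]
wrist_force: [-1.7, 0.3, 5.3]
gripper_width: 0.0104
finger_force: 62.1
rows: [0.04 0.02 0.03] [ 0. -0. -0.] | at [ 0.5166 -0.2332  0.1018] yaw 174.47 F [-1.7  0.3  5.3] w 0.0104 j [ -31.   27.   99.    0.   53. -116.] t 8.3
```

```bash
python3 -m handwheel '[[[0,0,0,0.15,0,0,0],[0,0,0,0.3,0,0,0],[0,0,0,0.3,0,0,0]]]'; python3 -c "
from h import *
go(.5163,-.2329,.1015,174.5)"
```

```text
time_s: 8.58
position: [0.5167, -0.2332, 0.1018]
ee_rot: [0.151, 3.137, -0.001]
wrist_force: [-8.6, 4.1, 32.1]
gripper_width: 0.0099
finger_force: 65.8
rows: [0.04 0.03 0.03] [-0.  0. -0.] | at [ 0.5167 -0.2332  0.1018] yaw 174.48 F [-8.6  4.1 32.1] w 0.0099 j [ -31.   27.   99.   -0.   53. -116.] t 8.6
```

```bash
python3 -m handwheel '[[[0,0,0,-0.35,0,0,0],[55,0,0,-0.35,0,0,0],[55,0,0,-0.35,0,0,0],[55,0,0,-0.35,0,0,0],[55,0,0,-0.35,0,0,0],[55,0,0,-2,0,0,0],[55,0,0,-5,0,0,0],[55,0,0,-9,0,0,0],[55,0,0,-13,0,0,0],[55,0,0,-16,0,0,0],[55,0,0,-16,0,0,0],[55,0,0,-16,0,0,0]]]'; python3 - <<'E'
from h import *
f=vision.grab_frame("wrist");np.savez("w4.npz",**f);save(f,"w4.png")
c=cloud(f);x,y,z=c[...,0],c[...,1],c[...,2]
for n,a,b,q,d in(("lid",.075,.095,(.517,-.233),.07),("bar",.11,.13,(.617,-.165),.05),("knob",.15,.18,(.637,-.088),.04),("pivot",.115,.135,(.5965,-.24),.02),("block",.085,.12,(.437,-.226),.03)):
    m=(z>a)&(z<b)&(np.hypot(x-q[0],y-q[1])<d);p=c[m]
    if len(p)>5: print(n,len(p),cv2.minAreaRect((p[:,:2]*1000).astype(np.float32)),np.percentile(p[:,2],[5,50,95]))
go(.6195,-.158,.2,74.7)
E
```

```text
time_s: 9.58
position: [0.518, -0.234, 0.2603]
ee_rot: [0.151, 3.134, -0.003]
wrist_force: [-0.6, -0.3, -0.9]
gripper_width: 0.0475
finger_force: 0.0
lid 7534 ((517.0872192382812, -233.6978759765625), (74.25482177734375, 139.0118408203125), 84.35100555419922) [0.08408219 0.08539394 0.08660871]
bar 963 ((616.2135620117188, -164.64230346679688), (99.37579345703125, 20.37195587158203), 75.20417022705078) [0.11171719 0.12103549 0.1222911 ]
knob 6 ((637.5191650390625, -66.2386245727539), (2.707916259765625, 0.44394081830978394), 55.351932525634766) [0.15072463 0.15213884 0.15342853]
pivot 1376 ((596.2865600585938, -239.47169494628906), (37.86347579956055, 36.63971710205078), 85.01095581054688) [0.11820918 0.12162991 0.12789626]
block 2086 ((434.8940734863281, -225.3770751953125), (40.097084045410156, 34.231834411621094), 84.32953643798828) [0.08543517 0.10512107 0.10640625]
rows: [-9.5   8.48  5.84] [ 0.   0.  99.8] | at [ 0.5168 -0.2333  0.2584] yaw 174.46 F [ 0.   1.4 -0.3] w 0.0474 j [ -31.   17.   90.    0.   73. -116.] t 9.6
```

View pics/w4.png

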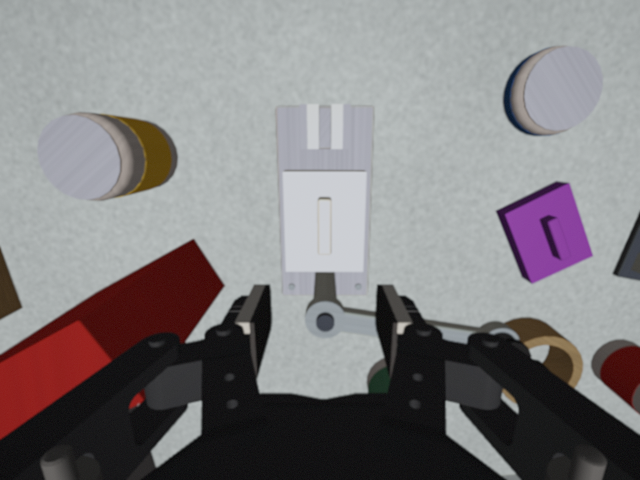

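The wrist view shows the lid home on the tub at (325,222), flat top z=0.085. The pivot is at (324,320) with the bar pointing right. Next I'll move over the bar.

```bash
python3 -m handwheel '[[[55,-9.4,8.5,5,0,0,99.5],[55,-9.4,8.5,5,0,0,99.5],[55,-9.4,8.5,5,0,0,99.5],[55,-9.4,8.5,5,0,0,99.5],[55,-9.4,8.5,5,0,0,99.5],[55,-9.4,8.5,5,0,0,99.5],[55,-9.4,8.5,5,0,0,99.5],[55,-9.4,8.5,5,0,0,99.5],[55,-9.4,8.5,5,0,0,99.5],[55,-9.4,8.5,5,0,0,99.5],[55,-9.4,8.5,5,0,0,99.5],[55,-9.4,8.5,5,0,0,99.5]]]' >/dev/null;  python3 -c "
from h import *
go(.6183,-.158,.19,75)"
```

```text
rows: [-0.08  0.15  1.55] [-0.3 -0.1 13.3] | at [ 0.6169 -0.1571  0.2055] yaw 88.3 F [ 0.2 -0.1  0.1] w 0.0469 j [-21.  26.  84.   0.  70. -19.] t 10.6
```

```bash
python3 -m handwheel '[[[55,-0.1,0.15,1.5,0,0,6],[55,-0.1,0.15,1.5,0,0,13],[55,-0.1,0.15,1.5,0,0,13],[55,-0.1,0.15,4,0,0,13],[55,-0.1,0.15,6,0,0,13],[55,-0.1,0.15,8,0,0,13],[55,-0.1,0.15,8.8,0,0,13],[50,-0.1,0.15,8.8,0,0,13],[50,-0.1,0.15,8.8,0,0,13]]]' >/dev/null;  python3 - <<'E'
from h import *
go(.6183,-.158,.117,75)
# arc waypoints (tool axes) at radius .085, bar dir -> 176.5
o=sensors.get_obs();R=Ro.from_rotvec(o["ee_rot"]);P=np.array([.5963,-.2402])
for a in (75,82,89,96,103,110,117,124,131,138,145,152,159,166,173,176,179):
    t=np.radians(a);w=np.array([*(P+.085*np.array([np.cos(t),np.sin(t)])),.117])
    print(a,(R.inv().apply(w-o["position"])*100).round(1),-(a-75))
E
```

```text
rows: [ 0.02 -0.14  0.29] [-0.1 -0.   0.7] | at [ 0.6196 -0.1586  0.1199] yaw 75.75 F [1.1 0.4 0.4] w 0.0427 j [-21.  31.  89.   0.  61.  -6.] t 11.4
75 [ 0.  -0.1  0.3] 0
82 [-0.  -1.2  0.3] -7
89 [-0.2 -2.2  0.3] -14
96 [-0.5 -3.2  0.3] -21
103 [-0.9 -4.1  0.3] -28
110 [-1.5 -5.   0.3] -35
117 [-2.1 -5.9  0.3] -42
124 [-2.8 -6.6  0.3] -49
131 [-3.6 -7.2  0.3] -56
138 [-4.5 -7.8  0.3] -63
145 [-5.5 -8.2  0.3] -70
152 [-6.5 -8.5  0.3] -77
159 [-7.5 -8.7  0.3] -84
166 [-8.5 -8.7  0.3] -91
173 [-9.6 -8.7  0.3] -98
176 [-10.   -8.6   0.3] -101
179 [-10.4  -8.5   0.3] -104
```

```bash
python3 -m handwheel '[[[50,0,-0.6,0.3,0,0,-3],[50,0,-1.2,0.3,0,0,-7],[50,-0.1,-1.7,0.3,0,0,-10],[50,-0.2,-2.2,0.3,0,0,-14],[50,-0.5,-3.2,0.3,0,0,-21],[50,-0.9,-4.1,0.3,0,0,-28],[50,-1.5,-5,0.3,0,0,-35],[50,-2.1,-5.9,0.3,0,0,-42],[50,-2.8,-6.6,0.3,0,0,-49],[50,-3.2,-6.9,0.3,0,0,-53],[50,-3.6,-7.2,0.3,0,0,-56],[50,-3.6,-7.2,0.3,0,0,-56]]]';  python3 - <<'E'
from h import *
go(.6183,-.158,.117,130)
o=sensors.get_obs();R=Ro.from_rotvec(o["ee_rot"]);P=np.array([.5963,-.2402])
for a in (138,145,152,159,166,170,174,177,180,183):
    t=np.radians(a);w=np.array([*(P+.085*np.array([np.cos(t),np.sin(t)])),.117])
    print(a,(R.inv().apply(w-o["position"])*100).round(1))
f=vision.grab_frame("top");np.savez("t1.npz",**f)
c=cloud(f);m=(c[...,2]>.11)&(c[...,2]<.127)&(np.hypot(c[...,0]-.5963,c[...,1]+.24)<.15)&(np.hypot(c[...,0]-.5963,c[...,1]+.24)>.03)
p=c[m];print(len(p),cv2.minAreaRect((p[:,:2]*1000).astype(np.float32)))
E
```

```text
time_s: 12.38
position: [0.5418, -0.1765, 0.1191]
ee_rot: [1.282, 2.866, -0.0]
wrist_force: [-0.5, -0.5, 0.2]
gripper_width: 0.0429
finger_force: 0.0
rows: [-3.72  6.94  0.22] [0.1 0.1 1.8] | at [ 0.5418 -0.1765  0.1191] yaw 131.79 F [-0.5 -0.5  0.2] w 0.0429 j [-25.  26.  98.   0.  56. -67.] t 12.4
138 [ 0.1 -1.1  0.2]
145 [-0.1 -2.1  0.2]
152 [-0.4 -3.1  0.2]
159 [-0.8 -4.1  0.2]
166 [-1.4 -5.   0.2]
170 [-1.7 -5.4  0.2]
174 [-2.1 -5.9  0.2]
177 [-2.4 -6.2  0.2]
180 [-2.7 -6.5  0.2]
183 [-3.1 -6.8  0.2]
168 ((605.48486328125, -269.78143310546875), (243.11929321289062, 222.37039184570312), 78.99388885498047)
```

```bash
python3 -m handwheel '[[[50,0.1,-0.6,0.2,0,0,-3],[50,0.1,-1.1,0.2,0,0,-6],[50,-0.1,-2.1,0.2,0,0,-13],[50,-0.4,-3.1,0.2,0,0,-20],[50,-0.8,-4.1,0.2,0,0,-27],[50,-1.4,-5,0.2,0,0,-34],[50,-1.7,-5.4,0.2,0,0,-38],[50,-2.1,-5.9,0.2,0,0,-42],[50,-2.1,-5.9,0.2,0,0,-43],[50,-2.1,-5.9,0.2,0,0,-43]]]';  python3 - <<'E'
from h import *
t=np.radians(183)
go(.5963+.085*np.cos(t),-.2402+.085*np.sin(t),.117,174.7)
E
```

```text
time_s: 13.27
position: [0.5119, -0.2311, 0.1161]
ee_rot: [0.149, 3.137, -0.001]
wrist_force: [-0.3, 0.5, 0.2]
gripper_width: 0.0428
finger_force: 0.0
rows: [-0.08 -1.36 -0.09] [-0.   0.1 -0.1] | at [ 0.5119 -0.2311  0.1161] yaw 174.55 F [-0.3  0.5  0.2] w 0.0428 j [ -31.   26.   99.   -0.   55. -116.] t 13.3
```

```bash
python3 -m handwheel '[[[50,0,-0.3,0,0,0,0],[50,0,-0.6,0,0,0,0],[50,0,-0.9,0,0,0,0],[50,0,-1.1,0,0,0,0],[50,0,-1.1,0,0,0,0]]]'; python3 -m handwheel '[[[50,0,-0.15,0,0,0,0],[50,0,-0.3,0,0,0,0],[50,0,-0.3,0,0,0,0]]]'
```

```text
time_s: 13.68
position: [0.51, -0.2419, 0.1154]
ee_rot: [-0.147, -3.138, -0.0]
wrist_force: [-1.4, 1.1, 0.1]
gripper_width: 0.0426
finger_force: 0.2
time_s: 13.93
position: [0.5097, -0.2438, 0.1153]
ee_rot: [-0.147, -3.137, -0.003]
wrist_force: [-0.4, 4.8, 1.1]
gripper_width: 0.0429
finger_force: 2.3
```

```bash
python3 -m handwheel '[[[50,0,-0.1,0,0,0,0],[50,0,-0.2,0,0,0,0],[50,0,-0.2,0,0,0,0]]]'; python3 -m handwheel '[[[50,0,-0.15,0,0,0,0],[50,0,-0.15,0,0,0,0],[50,0,-0.15,0,0,0,0]]]'
```

```text
time_s: 14.18
position: [0.5096, -0.2439, 0.1153]
ee_rot: [-0.148, -3.137, -0.008]
wrist_force: [1.9, 11.8, 2.3]
gripper_width: 0.0428
finger_force: 5.7
time_s: 14.43
position: [0.5096, -0.2441, 0.1152]
ee_rot: [-0.149, -3.137, -0.011]
wrist_force: [3.2, 15.3, 3.2]
gripper_width: 0.043
finger_force: 8.0
```

```bash
python3 -m handwheel '[[[50,0,0.6,0,0,0,0],[50,0,1.3,0,0,0,0],[50,0,1.6,0,0,0,0],[60,0,1.6,-3,0,0,0],[60,0,1.6,-6,0,0,0],[60,0,1.6,-10,0,0,0],[60,0,1.6,-14.5,0,0,0],[60,0,1.6,-14.5,0,0,0],[60,0,1.6,-14.5,0,0,0],[60,0,1.6,-14.5,0,0,0]]]'; python3 - <<'E'
from h import *
f=vision.grab_frame("wrist");np.savez("w5.npz",**f);save(f,"w5.png")
c=cloud(f);x,y,z=c[...,0],c[...,1],c[...,2]
for n,a,b,q,d in(("wing",.15,.18,(.437,-.226),.04),("skirt",.126,.146,(.437,-.226),.04),("bar",.112,.125,(.51,-.23),.05)):
    m=(z>a)&(z<b)&(np.hypot(x-q[0],y-q[1])<d);p=c[m]
    if len(p)>5: print(n,len(p),cv2.minAreaRect((p[:,:2]*1000).astype(np.float32)),np.percentile(p[:,2],[5,50,95]))
go(.437,-.226,.22,174.7)
E
```

```text
time_s: 15.27
position: [0.511, -0.2324, 0.2605]
ee_rot: [0.146, 3.138, -0.001]
wrist_force: [0.3, -0.5, -1.1]
gripper_width: 0.0511
finger_force: 0.0
wing 1405 ((437.0098876953125, -225.68458557128906), (11.999055862426758, 45.53630828857422), 82.10497283935547) [0.16588772 0.16794368 0.16925916]
skirt 944 ((436.9682922363281, -225.6800537109375), (33.267662048339844, 30.333284378051758), 82.01473236083984) [0.14108917 0.14225288 0.14345253]
bar 2822 ((510.0341796875, -232.5476837158203), (20.000947952270508, 99.32425689697266), 84.62832641601562) [0.12001183 0.12130234 0.12246996]
rows: [ 7.35 -0.1   3.95] [ 0.  -0.1 -0. ] | at [ 0.5103 -0.2319  0.2594] yaw 174.65 F [-0.3 -0.7 -0.2] w 0.0515 j [ -31.   17.   90.   -0.   73. -116.] t 15.3
```

View pics/w5.png

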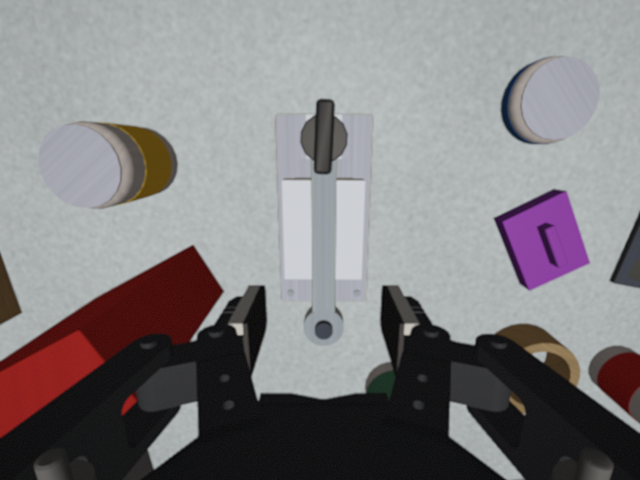

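The wrist view shows the bar home along the carrier, with the knob wing at (325,135) above the block, yaw about 172°. I'll go above the knob.

```bash
python3 -m handwheel '[[[55,3,0,0,0,0,1],[55,6,-0.1,2,0,0,2.5],[55,7.35,-0.1,4,0,0,2.5],[55,7.35,-0.1,6,0,0,2.5],[55,7.35,-0.1,7,0,0,2.5],[55,7.35,-0.1,7,0,0,2.5],[55,7.35,-0.1,7,0,0,2.5],[55,7.35,-0.1,7,0,0,2.5]]]'; python3 -c "
from h import *
go(.437,-.2257,.160,172.3)"
```

```text
time_s: 15.98
position: [0.4387, -0.2268, 0.1908]
ee_rot: [0.214, 3.134, -0.0]
wrist_force: [0.5, 0.1, 0.3]
gripper_width: 0.0471
finger_force: 0.0
rows: [0.18 0.08 3.08] [-0.   0.  -0.1] | at [ 0.4387 -0.2268  0.1908] yaw 172.17 F [0.5 0.1 0.3] w 0.0471 j [ -35.   15.  103.    0.   61. -118.] t 16.0
```

```bash
python3 -m handwheel '[[[55,0.18,0.1,1,0,0,0],[55,0.18,0.1,2,0,0,0],[55,0.18,0.1,3,0,0,0],[55,0.18,0.1,3,0,0,0],[55,0.18,0.1,3,0,0,0]]]'; python3 -c "
from h import *
go(.437,-.2257,.160,172.3)"
```

```text
time_s: 16.4
position: [0.436, -0.2249, 0.16]
ee_rot: [-0.215, -3.133, -0.001]
wrist_force: [-0.2, 0.3, 0.9]
gripper_width: 0.0471
finger_force: 0.0
rows: [-0.12 -0.07  0.  ] [ 0.  -0.1 -0.1] | at [ 0.436  -0.2249  0.16  ] yaw 172.17 F [-0.2  0.3  0.9] w 0.0471 j [ -35.   18.  106.    0.   57. -118.] t 16.4
```

```bash
python3 -m handwheel '[[[55,-0.1,-0.07,0,0,0,0],[0,-0.1,-0.07,0,0,0,0],[0,-0.1,-0.07,0,0,0,0],[0,-0.1,-0.07,0,0,0,0],[0,-0.1,-0.07,0,0,0,0],[0,-0.1,-0.07,0,0,0,0],[0,-0.1,-0.07,0,0,0,0]]]'; python3 -m handwheel '[[[0,0,0,0.3,0,0,0],[0,0,0,0.6,0,0,0],[0,0,0,0.9,0,0,0],[0,0,0,1.2,0,0,0],[0,0,0,1.2,0,0,0],[0,0,0,1.2,0,0,0]]]'
```

```text
time_s: 16.98
position: [0.4374, -0.2257, 0.1608]
ee_rot: [0.215, 3.134, 0.001]
wrist_force: [1.8, 3.4, 2.7]
gripper_width: 0.0106
finger_force: 61.4
time_s: 17.48
position: [0.4375, -0.2259, 0.1497]
ee_rot: [0.215, 3.133, 0.0]
wrist_force: [-2.0, 5.7, 18.2]
gripper_width: 0.0106
finger_force: 63.7
```

```bash
python3 -m handwheel '[[[0,0,0,0,0,0,5],[0,0,0,0,0,0,10],[0,0,0,0,0,0,15],[0,0,0,0,0,0,20],[0,0,0,0,0,0,25],[0,0,0,0,0,0,30],[0,0,0,0,0,0,36],[0,0,0,0,0,0,42],[0,0,0,0,0,0,48],[0,0,0,0,0,0,54],[0,0,0,0,0,0,60],[0,0,0,0,0,0,60]]]';python3 -c "
from h import *
go(.4374,-.2258,.1497,89);print(sensors.get_obs()['ft_torque'])"
```

```text
time_s: 18.48
position: [0.4375, -0.2257, 0.1498]
ee_rot: [1.76, 2.601, 0.001]
wrist_force: [-1.4, 6.6, 18.3]
gripper_width: 0.0105
finger_force: 63.7
rows: [-0.01 -0.01  0.01] [ 0.1  0.  22.8] | at [ 0.4375 -0.2257  0.1498] yaw 111.84 F [-1.4  6.6 18.3] w 0.0105 j [-35.  18. 106.   0.  55. -57.] t 18.5
[ 1.18247857  0.30757452 -0.04065019]
```

```bash
python3 -m handwheel '[[[0,0,0,0,0,0,5],[0,0,0,0,0,0,10],[0,0,0,0,0,0,15],[0,0,0,0,0,0,19],[0,0,0,0,0,0,22],[0,0,0,0,0,0,24],[0,0,0,0,0,0,24]]]';python3 -c "
from h import *
go(.4374,-.2258,.1497,89);print(sensors.get_obs()['ft_torque'])"
```

```text
time_s: 19.07
position: [0.4375, -0.2256, 0.1498]
ee_rot: [2.256, 2.185, 0.001]
wrist_force: [-0.6, 6.4, 18.4]
gripper_width: 0.0104
finger_force: 65.0
rows: [-0.02 -0.01  0.01] [ 0.1  0.  -0.8] | at [ 0.4375 -0.2256  0.1498] yaw 88.16 F [-0.6  6.4 18.4] w 0.0104 j [-35.  18. 106.   0.  55. -34.] t 19.1
[1.31048483 0.20079361 0.92510328]
```

The torque of 0.93 N m shows it is at the stop. I'll release and go up.

```bash
python3 -m handwheel '[[[50,0,0,0,0,0,0],[50,0,0,0,0,0,0],[50,0,0,0,0,0,0],[50,0,0,0,0,0,0],[50,0,0,-1,0,0,0],[50,0,0,-3,0,0,0],[50,0,0,-6,0,0,0],[50,0,0,-10,0,0,0],[50,-3,0,-13,0,0,0],[50,-6,0,-13,0,0,0],[50,-6,0,-13,0,0,0],[50,-6,0,-13,0,0,0]]]'; python3 - <<'E'
from h import *
f=vision.grab_frame("wrist");save(f,"w6.png");g=vision.grab_frame("scene");save(g,"s2.png")
for F in(f,g):
  c=cloud(F);x,y,z=c[...,0],c[...,1],c[...,2]
  for n,a,b,q,d in(("wing",.142,.18,(.437,-.226),.03),("skirt",.126,.140,(.437,-.226),.03),("bar",.112,.125,(.51,-.23),.05),("lid",.08,.09,(.517,-.233),.065)):
    m=(z>a)&(z<b)&(np.hypot(x-q[0],y-q[1])<d);p=c[m]
    if len(p)>5: print(n,len(p),cv2.minAreaRect((p[:,:2]*1000).astype(np.float32)),np.percentile(p[:,2],[5,50,95]))
go(.437,-.2257,.160,90)
E
```

```text
time_s: 20.07
position: [0.4352, -0.2874, 0.2794]
ee_rot: [2.258, 2.182, -0.0]
wrist_force: [-0.4, 0.7, 0.0]
gripper_width: 0.0429
finger_force: 0.0
wing 1081 ((437.1676940917969, -225.86289978027344), (12.0081148147583, 45.628604888916016), 1.4359512329101562) [0.1578519  0.15987768 0.16124083]
skirt 750 ((437.2198486328125, -225.66397094726562), (33.20511245727539, 29.893266677856445), 0.8949977159500122) [0.13281848 0.13422305 0.1354092 ]
bar 2969 ((509.744384765625, -232.8494873046875), (20.122844696044922, 99.77767181396484), 84.62476348876953) [0.11994971 0.12129405 0.12246583]
lid 5790 ((518.2250366210938, -234.13836669921875), (74.49911499023438, 94.47333526611328), 84.43730926513672) [0.08413611 0.08536777 0.08655928]
wing 209 ((439.6834716796875, -225.66094970703125), (16.14671516418457, 45.915443420410156), 3.4669501781463623) [0.14301706 0.15364525 0.15995876]
skirt 130 ((446.8936767578125, -226.80470275878906), (43.94050598144531, 18.586994171142578), 79.22888946533203) [0.12728065 0.13330705 0.13918909]
bar 350 ((509.7482604980469, -232.46389770507812), (22.012313842773438, 99.15552520751953), 85.17794036865234) [0.11419388 0.12004015 0.12201717]
lid 647 ((510.5412292480469, -232.55490112304688), (74.97941589355469, 116.0372543334961), 83.86709594726562) [0.08163997 0.08453651 0.08682515]
rows: [ 5.93  0.08 11.81] [-0.1 -0.1 -1.9] | at [ 0.4344 -0.2852  0.278 ] yaw 88.13 F [-0.3 -0.5  0.5] w 0.0426 j [-41.  12.  94.   0.  74. -39.] t 20.2
```

View pics/w6.png

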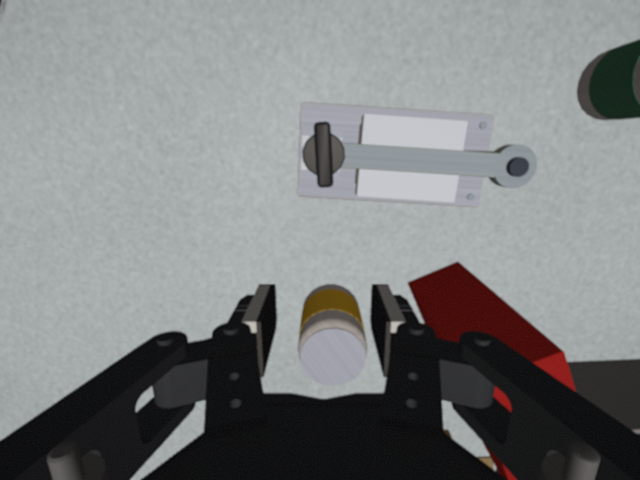

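View pics/s2.png

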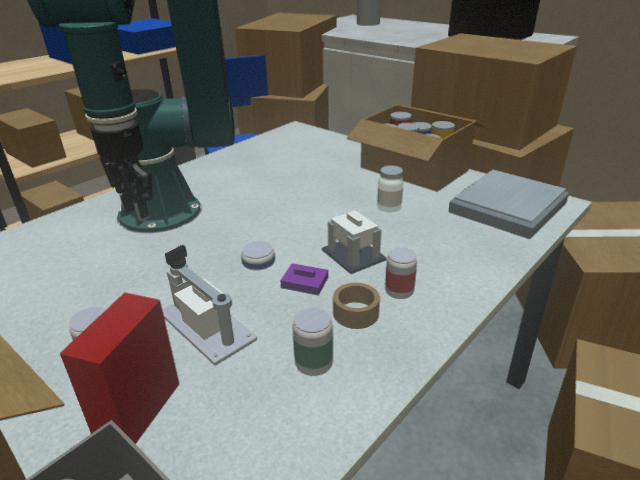

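Both views show the job complete. The knob wing at (323,153) stands across the bar at 91.4° (a turn of 1.45 rad), down 8 mm. The bar is home over the lid, and the other goods are undisturbed.

```bash
python3 -c "
from cell import arm
print(arm.sign_off())"
```

```text
the job is handed in; nothing more can be done
None
```

The lid is pressed home on the tub, the bar is swung fully over it and the knob is turned to its stop and holding down, with the other goods untouched; handed in at about 20 s.

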